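# Clamp a hardwood block in a bench lever clamp

### The arm

A 6-joint arm with a two-finger parallel gripper is mounted at the origin on a cart in front of the work surface, level with it; the furniture and walls round the work are solid. World frame = base frame: x ahead of the robot, y to its left, z up, the work surface at z = 0. Lengths are in m, angles in rad, forces in N, time in s.
With the tool pointing down it reaches from about 0.275 to 0.975 m from the base axis. Payload 8.4 kg.
Tool frame: the origin (TCP) lies at the very end of the fingers, on their centre line; the grasp point (between the pads) lies 19 mm behind it; z points along the fingers, y is the line along which they close (so a half turn about z gives the same grasp; the last joint's range is limited). The gripper opens to 92 mm and grips with 3 to 60 N. Pads are 20 mm wide; open, the fingers measure 128 mm over their backs; the gripper's body (75 mm by 189 mm) begins 69 mm behind the grasp point.
Start: joints at [-1.314, 0.353, 1.633, -0, 1.155, -0.002], TCP at [0.16, -0.604, 0.215] pointing down, gripper open.
Joint ranges: [-2.63, 2.63], [-0.92, 2.1], [0.06, 2.66], [-1.3, 4.44], [0, 2.69], [-3.02, 3.02]. Speed limits (rad/s): [2.22, 2.22, 2.79, 3.14, 3.14, 3.14].

### API

Orientations are given as a unit quaternion [x, y, z, w].
In Python, from rig import bot, viewer, job_done gives the robot as it stands (bot), with the cameras (viewer) and the job as plain functions.
- The arm moves only by the tool shift_gripper, called after "Request:" as a command line: name --pt "numbers of a row" for each row, then --argument value for the rest. Schema: {"type":"object","properties":{"ticks":{"type":"array","items":{"type":"array","items":{"type":"number"},"minItems":7,"maxItems":7},"minItems":1,"maxItems":20},"force":{"type":"number"},"only":{"type":"string"},"quiet":{"type":"boolean"},"lines":{"type":"string"}},"required":["ticks"],"additionalProperties":false}. ticks is a list of rows, 1 to 20 of them, each of 7 numbers: the finger opening in m, then dx, dy, dz in a scale on which 1.0 is 0.75 m, then a rotation vector rx, ry, rz in a scale on which 1.0 is 2 pi rad; each row is the pose to reach, as a shift and turn from the pose commanded when the call began, along the tool's axes at that moment; what a row does not reach only later rows make up. A row lasts 1/10 s, in which the tool goes at most 0.05 m and 0.15 rad, less where a joint would pass 70% of its speed; a pose out of reach is approached as far as the arm can. The fingers move at their own pace and stop on an object; force is the grip in N (left out, the last holds). Time passes only in rows, so rows that do not move let the fingers close. The tool returns the time, the measured TCP pose, the force, the opening and the grip force at its end. only (a regular expression) keeps the lines of the reply that match it, lines (a string "A,B") keeps lines A to B, and quiet returns only ok. Input that does not fit is refused with a message, and nothing moves.
- bot.read_state(): the state, without advancing time (a new reading comes with each control period).
- viewer.capture(name): name is "scene" or "side" or "wrist"; returns the picture (420x560x3 uint8, blue, green, red); there is no depth.
- viewer.get_calibration(name): a dict with "mtx" (3x3 intrinsics, pixels), "T" (4x4, takes a point from camera to world coordinates); the wrist camera has in their place "tool_from_camera" (4x4, takes a point from camera to tool coordinates, whose origin is the TCP and whose axes are the flange's). Camera axes: x right, y down, z forward; pixel columns grow to the right and rows downward; lengths in m; the calibration is good to about 2 mm. A picture is of the moment at which its call begins: read the wrist's pose just before it. get_calibration takes no time and is no camera call.
- job_done(): hands the job in; it is judged then, once.
The state is a dict: "time": time; "joint_positions": joint angles; "qvel": joint speeds; "effort": joint torques, N m; "ee_pos": TCP position; "ee_rot": TCP orientation; "ft_force": force on the tool from outside, world axes, zero at the start; "wrist_torque": the same for the moment, N m; "gripper_width": finger opening in m; "grip_force": force on a finger pad.
Only numpy, scipy, OpenCV 4.12 (cv2) and the standard library are available. Lean on these libraries where they do the work, as an engineer would, in place of code of your own. Each camera call takes 0.05 s, during which the arm holds its last target. There are 200 camera calls.

### The job

Lay the loose hardwood block lengthwise on the bed of the lever clamp, between its sprung pad and the end stop, and let go. Then pump the sprung handle with full strokes, all the way down and all the way back up, until the pad has driven the block up against the end stop and its spring is clearly squeezed (by about half a centimetre or more). Leave the handle up, the block flat and straight between the jaws, and do not disturb the tin, the tape measure or the bottle.

Things in the scene. Friction and masses are not known exactly. Their poses are not given: they have to be found in the camera images.
- block: the loose hardwood offcut, a plain wooden block 40 (own x) x 60 (own y, its length) x 40 (z) mm, 40 to 110 g; origin at the centre of its underside, z up
- clamp: lever clamp fixed to the table, 270 x 70 mm, handle end towards the robot. Origin on the table under the retracted pad's face, mid-width; x runs from pad to end stop, y across, z up. Bed: flat, 12 mm above the table, 70 mm wide, open at both sides. Housing behind the pad (x -0.10 to -0.012): 58 mm wide, 62 mm high, 90 mm at the hinge. The handle points back (-x) and up
- pad_face (a point): centre of the face of the sprung pad (a steel plate 46 wide x 34 high mm on the nose of the ram), 32 mm above the table; at the start straight above the clamp's origin. It moves towards the end stop as the handle is pumped
- stop_face (a point): centre of the end stop's face that looks at the pad (steel block 52 mm wide, 50 mm high), 32 mm above the table, locked 92 to 116 mm ahead of the clamp's origin. The block's 60 mm length goes between this face and the pad's; taking up the gap needs about 3 to 6 full strokes
- end_stop: the end stop itself; origin on the table under the middle of its face, axes as the clamp's
- handle_bar (a point): centre of the handle's black T-bar, 20 mm thick, 60 mm long across the clamp (along the clamp's y); the place to press or grasp
- handle_hinge (a point): point on the handle's hinge axis (the clamp's y), 78 mm above the table; the T-bar runs round it at 120 mm radius
- handle (a joint): handle angle, rad: 0 all the way up (arm of the handle 0.77 rad above level, T-bar 162 mm above the table), 0.65 all the way down (0.12 rad above level, T-bar 92 mm above the table). A spring brings it back up by itself. Pressing the T-bar takes about 2 to 5 N while idle and 9 to 17 N when it drives the ram
- ram (a joint): ram travel, m, 0 retracted to 0.075. One-way ratchet, 12 mm pitch: each full stroke (down past 0.6 and back under 0.05 rad) carries it forward about 12 mm (the first may give less); short strokes give nothing. Friction of about 38 N keeps it in place; it never comes back by itself
- pad (a joint): how far the pad's spring is squeezed, m: 0 free, 0.020 solid; 1.4 N per mm. It grows only once the block is pressed against the end stop, and stays squeezed when the handle comes up. Do not force the handle once the spring is solid
- screw_tin: bystander: round grey tin, 69 mm across, 54 mm high, origin at the centre of its underside
- tape_measure: bystander: tape measure 36 x 89 x 71 mm (x, y, z) lying about, origin at the centre of its underside. Block, tin and tape measure stand beside the clamp, and which is where changes
- oil_bottle: bystander: upright bottle, 54 mm across, 140 mm high, behind the end stop; origin at the centre of its underside

How it is judged:
On the way, in this order (a step that is already met when the one before it is completed fails the run):
1. the block lies on the clamp's bed between pad and end stop, let go (z of block in the frame of clamp between 0.008 and 0.017 m and x of block in the frame of stop_face below -0.027 m and x of block in the frame of pad_face above 0.027 m and y of block in the frame of clamp between -0.015 and 0.015 m and contact force between block and the fingers below 0.2 N), for 0.2 s.
2. handle all the way down (value of joint handle above 0.55 rad), for 0.02 s.
3. handle back up (value of joint handle below 0.08 rad), for 0.02 s.
4. handle all the way down a second time (value of joint handle above 0.55 rad), for 0.02 s.
5. handle back up (value of joint handle below 0.08 rad), for 0.02 s.
6. handle all the way down a third time (value of joint handle above 0.55 rad), for 0.02 s.
7. handle back up and the block squeezed between pad and end stop (value of joint handle below 0.08 rad and value of joint pad above 0.0035 m), for 0.2 s.
At the end, for the whole second after the job is handed in: the block lies flat on the bed (within 4 mm), straight (within 0.1 rad) and within 15 mm of the clamp's centre line, pressed between pad and end stop with the pad's spring squeezed by more than 3.5 mm; the handle is up (under 0.08 rad) after at least three full strokes (all of step 7 and contact force between block and end_stop above 3 N and z of block in the frame of clamp between 0.008 and 0.017 m and y of block in the frame of clamp between -0.015 and 0.015 m and angle between the y axis of block and the x axis of clamp, either way round below 0.1 rad and angle between block's own z axis and vertical below 0.1 rad and linear speed of block below 0.02 m/s); the robot touches nothing.
It fails at once if the tin was moved by more than 20 mm (distance of screw_tin from where it was at the start of the episode above 0.02 m).
It fails at once if the tape measure was moved by more than 20 mm (distance of tape_measure from where it was at the start of the episode above 0.02 m).
It fails at once if the bottle was moved by more than 20 mm or tipped (distance of oil_bottle from where it was at the start of the episode above 0.02 m or angle between oil_bottle's own z axis and vertical above 0.3 rad).
It also fails if it takes over 72 s, if anything falls off the work surface, if the arm or the gripper's body presses on something with over 40 N, if the wrist force passes 120 N, or if a joint passes its speed limit or range.

## Working session

There is one attempt and no reset: what is moved stays moved. The work goes in short steps, Python scripts to look and compute and a tool call to move; the robot and the scene stay as the last step left them, time stands still between calls to the robot, and variables do not carry over. Pictures are saved under pics/ and viewed, at most 10 in all, crops included, and the job is handed in when it is done.

```bash
ls; mkdir -p pics
```

Run:
```python
from rig import bot, viewer, job_done
import cv2
for n in("scene","side"):
    cv2.imwrite(f"pics/{n}0.png",viewer.capture(n)); c=viewer.get_calibration(n); print(n,c['mtx'].round(1).tolist(),c['T'].round(3).tolist())
print(viewer.get_calibration("wrist"))
s=bot.read_state();print(s)
```

```text
pics
rig.py
scene [[461.7, 0.0, 282.8], [0.0, 461.7, 208.6], [0.0, 0.0, 1.0]] [[-0.898, -0.246, 0.364, 0.269], [-0.439, 0.518, -0.734, 0.819], [-0.008, -0.819, -0.573, 0.606], [0.0, 0.0, 0.0, 1.0]]
side [[424.4, 0.0, 287.5], [0.0, 424.4, 214.1], [0.0, 0.0, 1.0]] [[0.924, -0.239, 0.299, 0.322], [-0.382, -0.552, 0.741, -0.426], [-0.012, -0.799, -0.601, 0.643], [0.0, 0.0, 0.0, 1.0]]
{'mtx': array([[376.35144312,   0.        , 275.0973589 ],
       [  0.        , 376.35144312, 208.30219752],
       [  0.        ,   0.        ,   1.        ]]), 'tool_from_camera': array([[ 9.65403643e-05, -9.59105393e-01, -2.83049177e-01,
         8.00690958e-02],
       [ 9.99999991e-01,  6.53264942e-05,  1.19715489e-04,
        -3.92900594e-04],
       [-9.63291606e-05, -2.83049186e-01,  9.59105390e-01,
        -1.70009864e-01],
       [ 0.00000000e+00,  0.00000000e+00,  0.00000000e+00,
         1.00000000e+00]])}
{'time': 0.1, 'joint_positions': array([-1.31440661e+00,  3.53627778e-01,  1.63406345e+00,  7.95444090e-06,
        1.15520116e+00, -2.39688222e-03]), 'qvel': array([ 1.33290171e-03, -2.84727761e-03, -3.42717578e-03,  4.18758867e-05,
        3.34537395e-04,  6.73713491e-04]), 'effort': array([ 1.30326221e-04, -5.94904554e+01, -3.34929979e+01,  6.99269352e-02,
        1.82305730e-02, -1.83975988e-05]), 'ee_pos': array([ 0.15983141, -0.60374712,  0.21390666]), 'ee_rot': array([ 9.91640358e-01,  1.29030916e-01, -7.87007926e-05, -6.45094224e-04]), 'ft_force': array([0.73270555, 0.38858994, 0.10057977]), 'wrist_torque': array([-0.01718745,  0.04413351,  0.04342461]), 'grip_force': 0.0, 'gripper_width': 0.09197458749432011}
```

View pics/scene0.png

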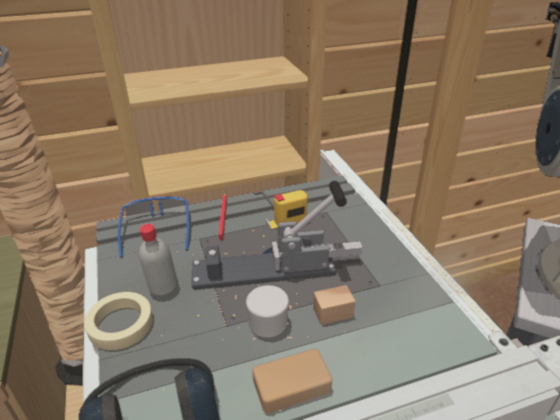

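View pics/side0.png

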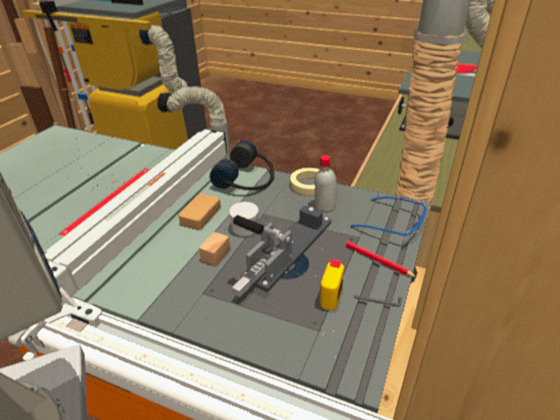

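The scene picture shows the clamp with its pad near (278,252), end stop (213,262), T-bar (338,193), tin (268,311) and tape (291,207). The block candidate is at (334,305), and a larger brick-like piece at (292,380). The side picture has the block at (214,248), the T-bar at (249,225) and the tape at (332,285).

Create h.py:
```python
import numpy as np, cv2
from rig import bot, viewer, job_done
from scipy.spatial.transform import Rotation as R
def cam(n,s=None):
    c=viewer.get_calibration(n)
    if n!="wrist": return c['mtx'],np.array(c['T'])
    s=s or bot.read_state(); T=np.eye(4);T[:3,:3]=R.from_quat(s['ee_rot']).as_matrix();T[:3,3]=s['ee_pos']
    return c['mtx'],T@c['tool_from_camera']
def ray(C,uv):
    K,T=C; d=T[:3,:3]@np.linalg.inv(K)@[uv[0],uv[1],1]; return T[:3,3],d/np.linalg.norm(d)
def onz(C,uv,z):
    o,d=ray(C,uv); return o+d*(z-o[2])/d[2]
def tri(*obs):
    A=0;b=0;L=[]
    for C,uv in obs:
        o,d=ray(C,uv);P=np.eye(3)-np.outer(d,d);A=A+P;b=b+P@o;L.append((P,o))
    x=np.linalg.solve(A,b); return x,[round(float(np.linalg.norm(P@(x-o)))*1000,1) for P,o in L]
```

Run:
```python
from h import *
S,D=cam("scene"),cam("side")
for n,a,b in [("block",(334,305),(214,248)),("bar",(338,193),(249,225)),("big",(292,380),(200,210)),("stop",(213,262),(313,217)),("tin",(268,311),(243,216)),("tape",(291,207),(332,285)),("bottlecap",(149,233),(325,161))]:
    print(n,tri((S,a),(D,b)))
s=bot.read_state();print(R.from_quat(s['ee_rot']).as_matrix().round(3))
```

```text
block (array([0.43490903, 0.28976395, 0.02105562]), [0.6, 0.6])
bar (array([0.48401178, 0.1648683 , 0.16118247]), [0.0, 0.0])
big (array([0.43948999, 0.44902852, 0.01592966]), [0.2, 0.2])
stop (array([0.67662329, 0.2938229 , 0.0299626 ]), [1.0, 1.0])
tin (array([0.52487135, 0.36011423, 0.03334652]), [0.1, 0.1])
tape (array([0.61620014, 0.07639069, 0.03573706]), [0.7, 0.7])
bottlecap (array([0.74268244, 0.36922052, 0.12845868]), [0.5, 0.5])
[[ 0.967  0.256 -0.   ]
 [ 0.256 -0.967  0.001]
 [ 0.    -0.001 -1.   ]]
```

The manual's scale: shifts go in shares of 0.75 m and turns go in shares of 2 pi rad. Converting my numbers, -0.733 m / 0.75 = -0.9773, 0.608 m / 0.75 = 0.8107, -0.34 rad / 6.2832 = -0.0541.

Request:
shift_gripper --pt "0.09 0.4 -0.48 -0.1333 0 0 -0.0239" --pt "0.09 0.4 -0.48 -0.1333 0 0 -0.0239" --pt "0.09 0.4 -0.48 -0.1333 0 0 -0.0239" --pt "0.09 0.4 -0.48 -0.1333 0 0 -0.0239" --pt "0.09 0.4 -0.48 -0.1333 0 0 -0.0239" --pt "0.09 0.4 -0.48 -0.1333 0 0 -0.0239" --pt "0.09 0.4 -0.48 -0.1333 0 0 -0.0239" --pt "0.09 0.4 -0.48 -0.1333 0 0 -0.0239" --pt "0.09 0.8107 -0.9773 -0.1667 0 0 -0.0541" --pt "0.09 0.8107 -0.9773 -0.1667 0 0 -0.0541" --pt "0.09 0.8107 -0.9773 -0.1667 0 0 -0.0541" --pt "0.09 0.8107 -0.9773 -0.1667 0 0 -0.0541" --pt "0.09 0.8107 -0.9773 -0.1667 0 0 -0.0541" --pt "0.09 0.8107 -0.9773 -0.1667 0 0 -0.0541" --pt "0.09 0.8107 -0.9773 -0.1667 0 0 -0.0541" --pt "0.09 0.8107 -0.9773 -0.1667 0 0 -0.0541" --pt "0.09 0.8107 -0.9773 -0.1667 0 0 -0.0541" --pt "0.09 0.8107 -0.9773 -0.1667 0 0 -0.0541" --pt "0.09 0.8107 -0.9773 -0.1667 0 0 -0.0541" --pt "0.09 0.8107 -0.9773 -0.1667 0 0 -0.0541"

```text
time: 2.1
ee_pos: [0.5612, 0.2641, 0.3388]
ee_rot: [0.955, 0.296, 0.0, -0.001]
ft_force: [0.9, -0.9, -0.2]
gripper_width: 0.09
grip_force: 0.0
```

Run:
```python
from h import *
import json
s=bot.read_state(); im=viewer.capture("wrist"); cv2.imwrite("pics/w1.png",im)
print(s['time'],s['ee_pos'],s['ee_rot'],s['ft_force'])
json.dump({k:np.array(s[k]).tolist() for k in('ee_pos','ee_rot')},open('w1.json','w'))
```

```text
2.1 [0.56116853 0.26413147 0.33882976] [ 9.55111243e-01  2.96246954e-01  4.36705854e-05 -5.04626653e-04] [ 0.93897263 -0.88044768 -0.24664262]
```

View pics/w1.png

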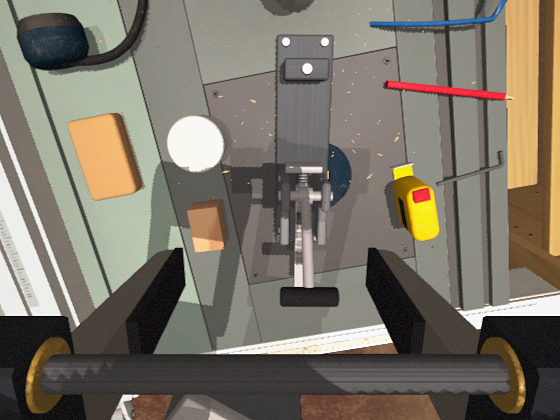

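The wrist picture shows the clamp nearly aligned with the tool: stop at (307,68), pad/nose near (307,168), T-bar (309,297). The block is at (208,225), tin (195,143), tape (416,208). I'll enlarge the block and clamp areas.

Run:
```python
import cv2,numpy as np
im=cv2.imread("pics/w1.png")
a=cv2.resize(im[190:270,170:250],None,fx=5,fy=5,interpolation=cv2.INTER_CUBIC)
b=cv2.resize(im[40:215,260:355],None,fx=3.4,fy=3.4,interpolation=cv2.INTER_CUBIC)
o=np.zeros((600,740,3),np.uint8);o[:400,:400]=a;o[:b.shape[0],410:410+b.shape[1]]=b[:600,:330]
cv2.imwrite("pics/c1.png",o)
```

```text
(no output)
```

View pics/c1.png

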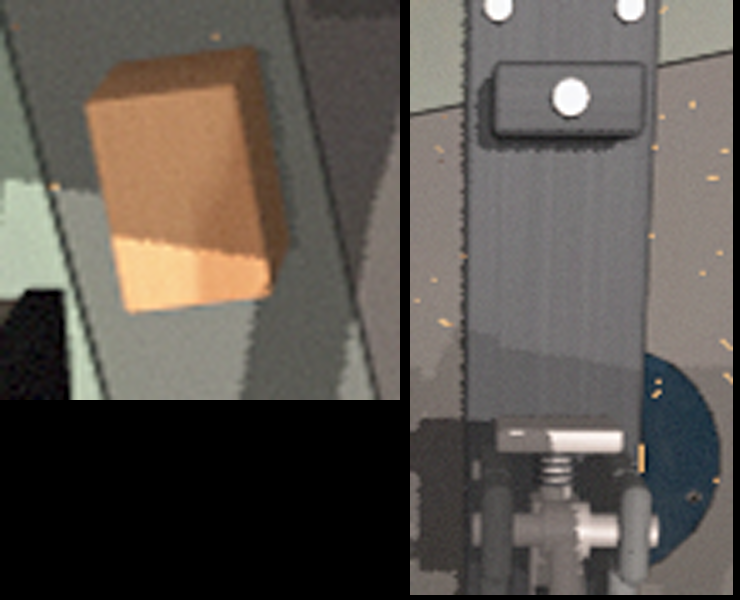

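The crop shows the block's top face at image corners (187.6,210.6), (217,207), (224,248), (195.4,252.4). The stop's top front edge is at row 78.8 over columns 285.6 to 328.2, and the pad's top edge is at about row 167.

Run:
```python
from h import *
import json
s=json.load(open('w1.json'));W=cam("wrist",s)
def px(x,y):return ((x-410)/3.4+260,y/3.4+40)
q=[onz(W,p,0.04) for p in[(187.6,210.6),(217,207),(224,248),(195.4,252.4)]]
q=np.array(q);print("block top",q.round(4),"c",q.mean(0).round(4),[np.linalg.norm(q[i]-q[i-1]).round(4) for i in range(4)])
v=(q[0]+q[1]-q[2]-q[3]);print("len yaw",np.arctan2(v[1],v[0]))
print("bottoms",[onz(W,p,0).round(4) for p in[(221,199.6),(227.4,239),(193,203)]])
for n,p,z in[("stopL",px(497,132),.05),("stopR",px(642,132),.05),("bedL1",px(468,20),.012),("bedR1",px(658,20),.012),("bedL2",px(466,400),.012),("bedR2",px(640,400),.012),("padL",px(497,432),.049),("padR",px(623,432),.049),("barL",(281,297),.162),("barR",(338,297),.162)]:
    print(n,onz(W,p,z).round(4))
```

```text
block top [[0.4459 0.3239 0.04  ]
 [0.4717 0.2949 0.04  ]
 [0.4284 0.2568 0.04  ]
 [0.4012 0.2852 0.04  ]] c [0.4368 0.2902 0.04  ] [np.float64(0.0591), np.float64(0.0388), np.float64(0.0577), np.float64(0.0393)]
len yaw 0.7176892602560161
bottoms [array([0.4708, 0.2948, 0.    ]), array([0.4261, 0.2558, 0.    ]), array([0.4444, 0.3245, 0.    ])]
stopL [0.6507 0.3116 0.05  ]
stopR [0.6785 0.2711 0.05  ]
bedL1 [0.678  0.3422 0.012 ]
bedR1 [0.7166 0.2859 0.012 ]
bedL2 [0.5648 0.2652 0.012 ]
bedR2 [0.6032 0.2094 0.012 ]
padL [0.5662 0.2526 0.049 ]
padR [0.5921 0.2149 0.049 ]
barL [0.4674 0.193  0.162 ]
barR [0.5007 0.1445 0.162 ]
```

Scaled: 0.219 m / 0.75 = 0.292, -0.11 m / 0.75 = -0.1467, -0.116 rad / 6.2832 = -0.0185.

Request:
shift_gripper --pt "0.092 -0.12 -0.1467 0.0667 0 0 -0.0185" --pt "0.092 -0.12 -0.1467 0.0667 0 0 -0.0185" --pt "0.092 -0.12 -0.1467 0.0667 0 0 -0.0185" --pt "0.092 -0.12 -0.1467 0.292 0 0 -0.0185" --pt "0.092 -0.12 -0.1467 0.292 0 0 -0.0185" --pt "0.092 -0.12 -0.1467 0.292 0 0 -0.0185" --pt "0.092 -0.12 -0.1467 0.292 0 0 -0.0185" --pt "0.092 -0.12 -0.1467 0.292 0 0 -0.0185"

```text
time: 2.95
ee_pos: [0.4213, 0.2973, 0.1178]
ee_rot: [0.937, 0.35, -0.003, 0.001]
ft_force: [-0.4, 0.2, 0.3]
gripper_width: 0.0913
grip_force: 0.0
```

Run:
```python
from h import *
import json
s=bot.read_state(); im=viewer.capture("wrist"); cv2.imwrite("pics/w2.png",im)
print(s['ee_pos'],s['ee_rot'])
json.dump({k:np.array(s[k]).tolist() for k in('ee_pos','ee_rot')},open('w2.json','w'))
```

```text
[0.42131945 0.29733156 0.11775482] [ 0.93691515  0.34954112 -0.00317817  0.0009577 ]
```

View pics/w2.png

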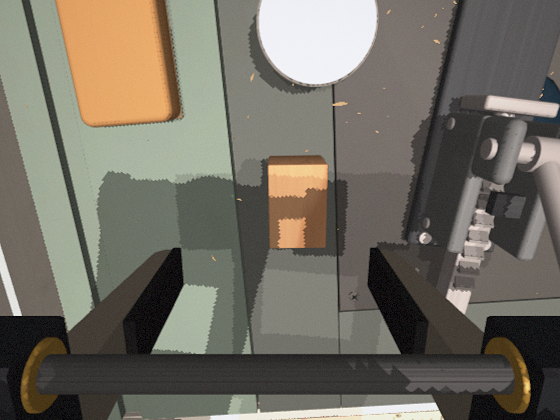

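This view has the block's top face at corners (268,164), (327,164), (326,247), (273,247), square with the tool. Next I triangulate against the first view.

Run:
```python
from h import *
import json
W1,W2=[cam("wrist",json.load(open(f))) for f in('w1.json','w2.json')]
P=[]
for a,b in zip([(187.6,210.6),(217,207),(224,248),(195.4,252.4)],[(268,164),(327,164),(326,247),(273,247)]):
    x,e=tri((W1,a),(W2,b));P.append(x);print(x.round(4),e)
P=np.array(P);print(P.mean(0).round(4)); v=P[0]+P[1]-P[2]-P[3];print(np.arctan2(v[1],v[0]))
im=cv2.imread("pics/w2.png");g=cv2.cvtColor(im,cv2.COLOR_BGR2HSV);m=cv2.inRange(g,(5,90,60),(22,255,255));m[:130]=0;m[260:]=0;m[:,:245]=0;m[:,350:]=0
c=max(cv2.findContours(m,0,2)[0],key=cv2.contourArea);print(cv2.boundingRect(c),cv2.approxPolyDP(c,4,True).reshape(-1,2).tolist())
q=np.array([onz(W2,p,.04) for p in[(268,164),(327,164),(326,247),(273,247)]]);print(q.round(4),q.mean(0))
s=bot.read_state();print(s['ee_pos'],s['ee_rot'],R.from_quat(s['ee_rot']).as_matrix().round(4).tolist())
```

```text
[0.4454 0.3246 0.0375] [0.8, 0.8]
[0.4715 0.2953 0.0382] [0.5, 0.5]
[0.4287 0.2568 0.0414] [0.4, 0.4]
[0.4053 0.2859 0.0472] [0.6, 0.6]
[0.4377 0.2906 0.0411]
0.7503297374933008
(268, 156, 60, 93) [[270, 156], [269, 246], [324, 247], [326, 163], [320, 156]]
[[0.4462 0.3256 0.04  ]
 [0.4718 0.296  0.04  ]
 [0.4281 0.2559 0.04  ]
 [0.4035 0.2843 0.04  ]] [0.43736946 0.29046878 0.04      ]
[0.42278851 0.29846777 0.11983096] [ 9.36927128e-01  3.49521167e-01 -1.50620942e-03  4.92307166e-04] [[0.7557, 0.655, -0.0025], [0.655, -0.7557, -0.002], [-0.0032, -0.0001, -1.0]]
```

Scaled: 0.06 m / 0.75 = 0.08, 0.03 m / 0.75 = 0.04, -0.015 rad / 6.2832 = -0.0024.

Request:
shift_gripper --pt "0.092 0 0 0.04 0 0 -0.0024" --pt "0.092 0 0 0.08 0 0 -0.0024" --pt "0.092 0 0 0.08 0 0 -0.0024" --pt "0.092 0 0 0.08 0 0 -0.0024"

```text
time: 3.4
ee_pos: [0.4245, 0.3002, 0.0622]
ee_rot: [0.934, 0.357, 0.001, -0.0]
ft_force: [-0.2, -0.7, -0.6]
gripper_width: 0.0918
grip_force: 0.0
```

Run:
```python
from h import *
s=bot.read_state();M=R.from_quat(s['ee_rot']).as_matrix();p=s['ee_pos'];print(p)
print("to pre-grasp in tool:",M.T@(np.array([.4252,.3039,.008])-p),"yaw",np.arctan2(M[1,0],M[0,0]))
```

```text
[0.424513   0.30024641 0.06218156]
to pre-grasp in tool: [ 0.00288758 -0.00227513  0.05418439] yaw 0.7294242294829818
```

Scaled: 0.054 m / 0.75 = 0.072, 0.003 m / 0.75 = 0.004, -0.006 rad / 6.2832 = -0.001.

Request:
shift_gripper --pt "0.092 0.004 -0.0027 0.0333 0 0 -0.001" --pt "0.092 0.004 -0.0027 0.06 0 0 -0.001" --pt "0.092 0.004 -0.0027 0.072 0 0 -0.001" --pt "0.092 0.004 -0.0027 0.072 0 0 -0.001" --pt "0.05 0.004 -0.0027 0.072 0 0 -0.001" --pt "0.05 0.004 -0.0027 0.072 0 0 -0.001" --pt "0.05 0.004 -0.0027 0.072 0 0 -0.001" --pt "0.03 0.004 -0.0027 0.072 0 0 -0.001" --pt "0.03 0.004 -0.0027 0.072 0 0 -0.001" --pt "0.03 0.004 -0.0027 0.072 0 0 -0.001" --pt "0.03 0.004 -0.0027 0.072 0 0 -0.001" --force 20

```text
time: 4.5
ee_pos: [0.4246, 0.3036, 0.0066]
ee_rot: [0.933, 0.36, -0.0, 0.0]
ft_force: [0.5, 0.1, 1.6]
gripper_width: 0.0397
grip_force: 20.0
```

Scaled: -0.2 m / 0.75 = -0.2667, -0.06 m / 0.75 = -0.08, 0.142 rad / 6.2832 = 0.0226.

Request:
shift_gripper --pt "0.03 0 0 -0.04 0 0 0" --pt "0.03 0 0 -0.1067 0 0 0" --pt "0.03 0 0 -0.1733 0 0 0" --pt "0.03 0 0 -0.24 0 0 0" --pt "0.03 0 0 -0.2667 0 0 0.0048" --pt "0.03 0.04 0.0533 -0.2667 0 0 0.0111" --pt "0.03 0.08 0.1067 -0.2667 0 0 0.0159" --pt "0.03 0.12 0.16 -0.2667 0 0 0.0226" --pt "0.03 0.1587 0.2173 -0.2667 0 0 0.0226" --pt "0.03 0.1587 0.2173 -0.2667 0 0 0.0226" --pt "0.03 0.1587 0.2173 -0.2133 0 0 0.0226" --pt "0.03 0.1587 0.2173 -0.16 0 0 0.0226" --pt "0.03 0.1587 0.2173 -0.1067 0 0 0.0226" --pt "0.03 0.1587 0.2173 -0.08 0 0 0.0226" --pt "0.03 0.1587 0.2173 -0.08 0 0 0.0226" --pt "0.03 0.1587 0.2173 -0.08 0 0 0.0226"

```text
time: 6.1
ee_pos: [0.6221, 0.2629, 0.0668]
ee_rot: [0.956, 0.293, -0.0, -0.0]
ft_force: [0.1, 0.5, -0.6]
gripper_width: 0.0398
grip_force: 20.0
```

Run:
```python
from h import *
import json
s=bot.read_state(); im=viewer.capture("wrist")
M=R.from_quat(s['ee_rot']).as_matrix();p=s['ee_pos'];print(p,"to place in tool:",M.T@(np.array([.622,.2626,.019])-p),"yaw",np.arctan2(M[1,0],M[0,0]))
json.dump({k:np.array(s[k]).tolist() for k in('ee_pos','ee_rot')},open('w3.json','w'))
cv2.imwrite("pics/w3.png",im)
```

```text
[0.62205782 0.26285452 0.06678659] to place in tool: [-0.00016299  0.0001892   0.04778665] yaw 0.594002959728585
```

View pics/w3.png

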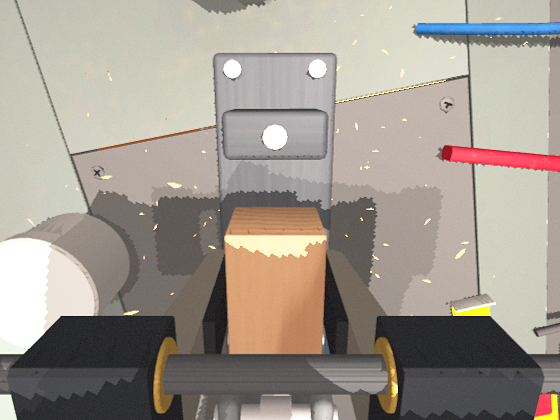

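Held block is centred and square over the bed: stop's top front edge at row 158, columns 223–327, mid 275. Bed screws at (232,68) and (318,68). Check heights across two views before lowering.

Run:
```python
from h import *
import json
W1,W3=[cam("wrist",json.load(open(f))) for f in('w1.json','w3.json')]
for n,a,b in[("screwL",(285.9,42.4),(232,68)),("screwR",(325.3,42.4),(318,68)),("stopL",(285.6,78.8),(223,158)),("stopR",(328.2,78.8),(327,158))]: print(n,tri((W1,a),(W3,b)))
print([onz(W3,p,.05).round(4) for p in [(223,158),(327,158)]])
```

```text
screwL (array([0.68742476, 0.33602305, 0.01384198]), [0.7, 0.7])
screwR (array([0.71617124, 0.2960097 , 0.00132103]), [0.4, 0.4])
stopL (array([0.65055668, 0.31238965, 0.05424804]), [0.8, 0.8])
stopR (array([0.67859111, 0.27092772, 0.05125468]), [0.4, 0.4])
[array([0.6497, 0.3133, 0.05  ]), array([0.6787, 0.2704, 0.05  ])]
```

Request:
shift_gripper --pt "0.03 0 0 0.0267 0 0 0" --pt "0.03 0 0 0.0467 0 0 0" --pt "0.03 0 0 0.056 0 0 0" --pt "0.03 0 0 0.06 0 0 0" --pt "0.03 0 0 0.06 0 0 0"

```text
time: 6.65
ee_pos: [0.6223, 0.2627, 0.0216]
ee_rot: [0.956, 0.293, -0.0, -0.0]
ft_force: [-0.8, 0.3, -0.9]
gripper_width: 0.0398
grip_force: 20.0
```

Scaled: -0.15 m / 0.75 = -0.2, -0.05 m / 0.75 = -0.0667.

Request:
shift_gripper --pt "0.03 0 0 0.0013 0 0 0" --pt "0.03 0 0 0.0033 0 0 0" --pt "0.03 0 0 0.004 0 0 0" --pt "0.03 0 0 0.004 0 0 0" --pt "0.06 0 0 0.004 0 0 0" --pt "0.06 0 0 0.004 0 0 0" --pt "0.06 0 0 0.004 0 0 0" --pt "0.06 0 0 -0.0133 0 0 0" --pt "0.06 0 0 -0.0667 0 0 0" --pt "0.06 0 0 -0.1333 0 0 0" --pt "0.06 0 0 -0.2 0 0 0" --pt "0.06 0 0 -0.2 0 0 0"

```text
time: 7.85
ee_pos: [0.6265, 0.2644, 0.1808]
ee_rot: [0.956, 0.293, 0.006, -0.001]
ft_force: [0.4, -0.1, -0.4]
gripper_width: 0.0602
grip_force: 0.0
```

Run:
```python
from h import *
import json
s=bot.read_state(); im=viewer.capture("wrist")
print(s['ee_pos']);json.dump({k:np.array(s[k]).tolist() for k in('ee_pos','ee_rot')},open('w4.json','w'))
cv2.imwrite("pics/w4.png",im)
```

```text
[0.62649927 0.26444692 0.18079572]
```

View pics/w4.png

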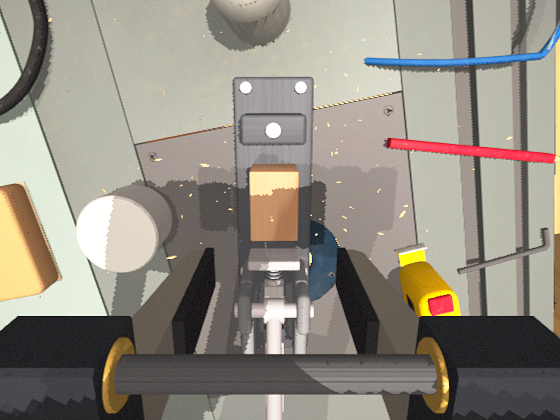

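The block lies straight on the bed at (274,203), mid-bed between pad (273,260) and stop (273,128). Now close the fingers and go above the T-bar.

Scaled: -0.167 m / 0.75 = -0.2227, -0.15 m / 0.75 = -0.2.

Request:
shift_gripper --pt "0 0 0 -0.0667 0 0 0" --pt "0 -0.0533 0 -0.0667 0 0 0" --pt "0 -0.1067 0 -0.0667 0 0 0" --pt "0 -0.16 0 -0.0667 0 0 0" --pt "0 -0.2 0 -0.0667 0 0 0" --pt "0 -0.2227 0 -0.0667 0 0 0" --pt "0 -0.2227 0 -0.0667 0 0 0" --pt "0 -0.2227 0 -0.0667 0 0 0" --pt "0 -0.2227 0 -0.0667 0 0 0" --pt "0 -0.2227 0 -0.0667 0 0 0" --force 20

```text
time: 8.9
ee_pos: [0.4845, 0.1697, 0.2214]
ee_rot: [0.956, 0.293, -0.0, -0.0]
ft_force: [-0.5, -0.3, -0.8]
gripper_width: 0.001
grip_force: 0.0
```

Create d.py:
```python
from h import *
s=bot.read_state();M=R.from_quat(s['ee_rot']).as_matrix();p=s['ee_pos'];print(s['time'],p.round(4),s['ft_force'].round(1),"to bar top:",(M.T@(np.array([.484,.169,.172])-p)).round(4))
```

```bash
python3 d.py
```

```text
8.9 [0.4845 0.1697 0.2214] [-0.5 -0.3 -0.8] to bar top: [-0.0008  0.0003  0.0494]
```

Scaled: 0.12 m / 0.75 = 0.16, 0.108 m / 0.75 = 0.144.

Request:
shift_gripper --pt "0 -0.0013 0 0.04 0 0 0" --pt "0 -0.0013 0 0.0627 0 0 0" --pt "0 -0.0093 0 0.076 0 0 0" --pt "0 -0.0187 0 0.0867 0 0 0" --pt "0 -0.0253 0 0.0973 0 0 0" --pt "0 -0.0307 0 0.108 0 0 0" --pt "0 -0.036 0 0.1187 0 0 0" --pt "0 -0.04 0 0.1307 0 0 0" --pt "0 -0.0427 0 0.144 0 0 0" --pt "0 -0.0453 0 0.156 0 0 0" --pt "0 -0.0453 0 0.16 0 0 0" --pt "0 -0.0453 0 0.16 0 0 0" --pt "0 -0.0453 0 0.16 0 0 0"

```text
time: 10.2
ee_pos: [0.4538, 0.149, 0.102]
ee_rot: [0.956, 0.293, -0.002, 0.001]
ft_force: [-9.2, -6.5, 17.8]
gripper_width: 0.0007
grip_force: 8.9
```

```bash
python3 d.py
```

```text
10.2 [0.4538 0.149  0.102 ] [-9.2 -6.5 17.8] to bar top: [ 0.0358  0.0003 -0.0702]
```

Scaled: -0.09 m / 0.75 = -0.12, -0.075 m / 0.75 = -0.1.

Request:
shift_gripper --pt "0 0.0027 0 -0.016 0 0 0" --pt "0 0.008 0 -0.0333 0 0 0" --pt "0 0.016 0 -0.052 0 0 0" --pt "0 0.0267 0 -0.072 0 0 0" --pt "0 0.044 0 -0.1 0 0 0" --pt "0 0.044 0 -0.12 0 0 0" --pt "0 0.044 0 -0.12 0 0 0"

```text
time: 10.9
ee_pos: [0.4847, 0.1694, 0.1935]
ee_rot: [0.956, 0.293, 0.002, -0.0]
ft_force: [0.2, -0.7, -0.5]
gripper_width: 0.0003
grip_force: 0.0
```

Run:
```python
from h import *
im=[cv2.resize(viewer.capture(n)[y:y+150,x:x+190],None,fx=2.1,fy=2.1,interpolation=2) for n,x,y in(("scene",190,160),("side",200,170))]
cv2.imwrite("pics/s5.png",cv2.hconcat(im))
```

```bash
python3 d.py
```

```text
11.0 [0.483  0.1687 0.1913] [ 0.1  0.4 -0.7] to bar top: [0.001  0.0003 0.0193]
```

View pics/s5.png

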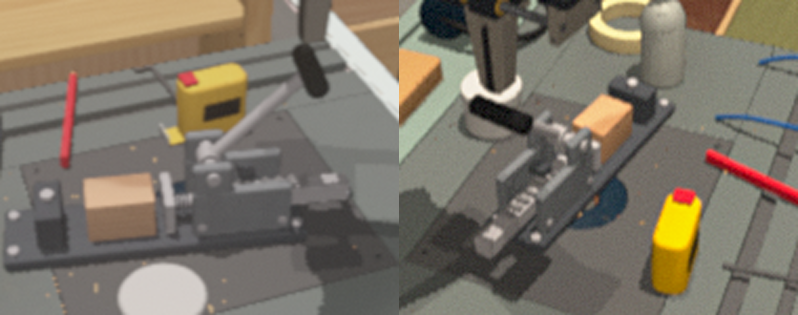

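The handle has come back up at (310,70) in the crop, and the pad at (168,200) has advanced towards the block at (118,207). Full stroke 2 follows the same arc.

Scaled: 0.091 m / 0.75 = 0.1213, -0.019 m / 0.75 = -0.0253.

Request:
shift_gripper --pt "0 0 0 0.024 0 0 0" --pt "0 -0.0093 0 0.0373 0 0 0" --pt "0 -0.0187 0 0.048 0 0 0" --pt "0 -0.0253 0 0.0587 0 0 0" --pt "0 -0.0307 0 0.0693 0 0 0" --pt "0 -0.036 0 0.08 0 0 0" --pt "0 -0.04 0 0.092 0 0 0" --pt "0 -0.0427 0 0.1053 0 0 0" --pt "0 -0.044 0 0.1173 0 0 0" --pt "0 -0.044 0 0.1213 0 0 0" --pt "0 -0.044 0 0.1213 0 0 0" --pt "0 -0.0413 0 0.1067 0 0 0" --pt "0 -0.036 0 0.0867 0 0 0" --pt "0 -0.028 0 0.068 0 0 0" --pt "0 -0.016 0 0.0467 0 0 0" --pt "0 0 0 0.02 0 0 0" --pt "0 0 0 0 0 0 0" --pt "0 0 0 0 0 0 0"

```text
time: 12.8
ee_pos: [0.4834, 0.1687, 0.1922]
ee_rot: [0.956, 0.293, 0.001, -0.0]
ft_force: [0.2, 1.0, -0.0]
gripper_width: 0.0006
grip_force: 0.0
```

Create m.py:
```python
from h import *
import sys
im=viewer.capture("scene");S=cam("scene");cv2.imwrite(f"pics/{sys.argv[1]}.png",im)
h=cv2.cvtColor(im,cv2.COLOR_BGR2HSV);m=cv2.inRange(h,(5,80,70),(22,255,255));m[:225]=0;m[285:]=0;m[:,:205]=0;m[:,290:]=0
c=max(cv2.findContours(m,0,2)[0],key=cv2.contourArea);print("block bbox",cv2.boundingRect(c),cv2.approxPolyDP(c,2,True).reshape(-1,2).tolist())
```

```bash
python3 m.py s6; python3 d.py
```

```text
block bbox (230, 256, 32, 19) [[260, 256], [230, 259], [231, 273], [261, 271]]
12.85 [0.4826 0.1684 0.1911] [ 0.2 -0.  -0.6] to bar top: [0.0014 0.0003 0.0191]
```

Scaled: 0.091 m / 0.75 = 0.1213, 0.088 m / 0.75 = 0.1173.

Request:
shift_gripper --pt "0 0 0 0.024 0 0 0" --pt "0 -0.0093 0 0.0373 0 0 0" --pt "0 -0.0187 0 0.048 0 0 0" --pt "0 -0.0253 0 0.0587 0 0 0" --pt "0 -0.0307 0 0.0693 0 0 0" --pt "0 -0.036 0 0.08 0 0 0" --pt "0 -0.04 0 0.092 0 0 0" --pt "0 -0.0427 0 0.1053 0 0 0" --pt "0 -0.044 0 0.1173 0 0 0" --pt "0 -0.044 0 0.1213 0 0 0" --pt "0 -0.044 0 0.1213 0 0 0" --pt "0 -0.0413 0 0.1067 0 0 0" --pt "0 -0.036 0 0.0867 0 0 0" --pt "0 -0.028 0 0.068 0 0 0" --pt "0 -0.016 0 0.0467 0 0 0" --pt "0 0 0 0.02 0 0 0" --pt "0 0 0 0 0 0 0" --pt "0 0 0 0 0 0 0"

```text
time: 14.65
ee_pos: [0.4831, 0.1686, 0.1919]
ee_rot: [0.956, 0.293, 0.0, -0.0]
ft_force: [-0.7, 0.8, -0.8]
gripper_width: 0.0005
grip_force: 0.0
```

```bash
python3 m.py s7; python3 d.py
```

Run:
```python
import cv2
a=[cv2.resize(cv2.imread(f"pics/{n}.png")[215:295,185:370],None,fx=4.2,fy=3.6,interpolation=2) for n in("s6","s7")]
cv2.imwrite("pics/c7.png",cv2.vconcat(a))
```

```text
block bbox (223, 256, 32, 19) [[253, 256], [224, 259], [224, 273], [253, 272]]
14.7 [0.4823 0.1683 0.1908] [-0.1 -0.1  0.3] to bar top: [0.0018 0.0004 0.0188]
```

View pics/c7.png

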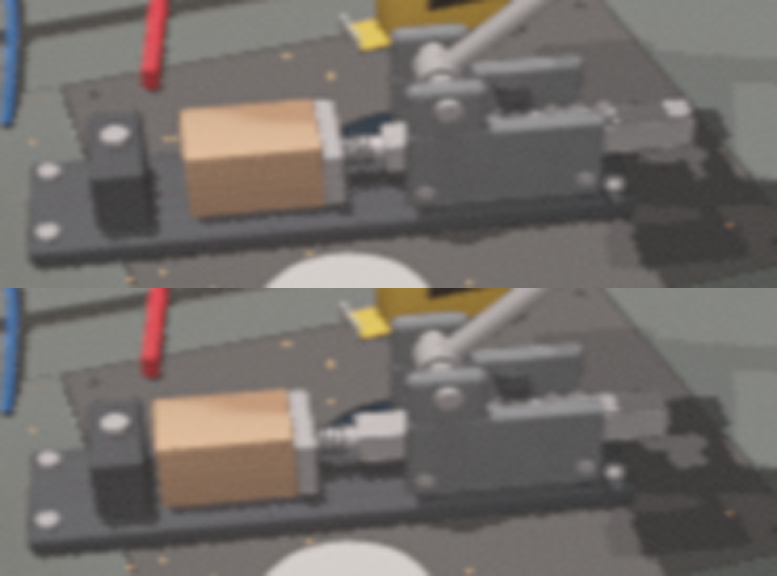

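After stroke 3 the block (crop left end at 153) is just short of the stop (148), and the pad is flush on it, so one more stroke should squeeze the spring.

Scaled: 0.091 m / 0.75 = 0.1213, 0.088 m / 0.75 = 0.1173.

Request:
shift_gripper --pt "0 0 0 0.024 0 0 0" --pt "0 -0.0093 0 0.0373 0 0 0" --pt "0 -0.0187 0 0.048 0 0 0" --pt "0 -0.0253 0 0.0587 0 0 0" --pt "0 -0.0307 0 0.0693 0 0 0" --pt "0 -0.036 0 0.08 0 0 0" --pt "0 -0.04 0 0.092 0 0 0" --pt "0 -0.0427 0 0.1053 0 0 0" --pt "0 -0.044 0 0.1173 0 0 0" --pt "0 -0.044 0 0.1213 0 0 0" --pt "0 -0.044 0 0.1213 0 0 0" --pt "0 -0.0413 0 0.1067 0 0 0" --pt "0 -0.036 0 0.0867 0 0 0" --pt "0 -0.028 0 0.068 0 0 0" --pt "0 -0.016 0 0.0467 0 0 0" --pt "0 0 0 0.02 0 0 0" --pt "0 0 0 0 0 0 0" --pt "0 0 0 0 0 0 0"

```text
time: 16.5
ee_pos: [0.483, 0.1686, 0.1918]
ee_rot: [0.956, 0.293, 0.0, -0.0]
ft_force: [-1.4, 0.2, 0.6]
gripper_width: 0.0004
grip_force: 0.0
```

```bash
python3 m.py s8; python3 d.py
```

Run:
```python
import cv2
a=[cv2.resize(cv2.imread(f"pics/{n}.png")[215:295,185:370],None,fx=4.2,fy=3.6,interpolation=2) for n in("s7","s8")]
cv2.imwrite("pics/c8.png",cv2.vconcat(a))
```

```text
block bbox (219, 257, 33, 19) [[250, 257], [219, 259], [221, 275], [251, 272]]
16.55 [0.4823 0.1683 0.1907] [-0.   0.1 -0. ] to bar top: [0.0019 0.0004 0.0187]
```

View pics/c8.png

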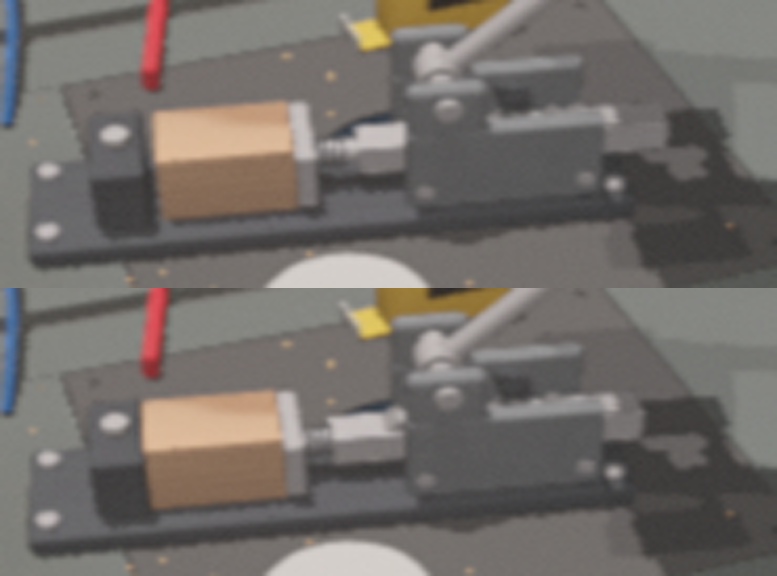

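Block is against the stop (crop x about 142), and the collar moved far more than the block, so the spring is squeezed. I'll measure the squeeze more finely from the shifts between pictures.

Run:
```python
import cv2,numpy as np
I=[cv2.resize(cv2.cvtColor(cv2.imread(f"pics/{n}.png"),7),None,fx=8,fy=8,interpolation=2) for n in("s6","s7","s8")]
def tr(a,b,x0,y0,x1,y1):
    t=a[y0*8:y1*8,x0*8:x1*8];ox,oy=(x0-14)*8,(y0-5)*8
    r=cv2.matchTemplate(b[oy:(y1+5)*8,ox:(x1+4)*8],t,5);_,v,_,l=cv2.minMaxLoc(r);return (l[0]+ox)/8-x0,(l[1]+oy)/8-y0,round(v,3)
print("block+pad 6>7",tr(I[0],I[1],240,240,268,274));print("block+pad 7>8",tr(I[1],I[2],233,240,262,274))
print("pad 7>8",tr(I[1],I[2],252,241,262,272))
print("tail 6>7",tr(I[0],I[1],343,240,354,256),"tail 7>8",tr(I[1],I[2],336,240,348,256))
print("collar 7>8",tr(I[1],I[2],267,246,280,262))
```

```text
block+pad 6>7 (-6.375, 0.625, 0.992)
block+pad 7>8 (-2.75, 0.25, 0.997)
pad 7>8 (-2.75, 0.25, 0.994)
tail 6>7 (-5.75, 0.375, 0.732) tail 7>8 (-5.125, 0.25, 0.882)
collar 7>8 (-6.0, 0.5, 0.929)
```

Squeeze is about 6.7 mm, so it is done. Back off and hand in.

Scaled: -0.06 m / 0.75 = -0.08, -0.03 m / 0.75 = -0.04.

Request:
shift_gripper --pt "0 0 0 -0.04 0 0 0" --pt "0 0 0 -0.08 0 0 0" --pt "0 0 0 -0.08 0 0 0" --pt "0 0 0 -0.08 0 0 0" --pt "0 0 0 -0.08 0 0 0"

```text
time: 17.05
ee_pos: [0.4818, 0.1682, 0.2496]
ee_rot: [0.956, 0.293, -0.002, 0.0]
ft_force: [-0.3, -0.0, -0.0]
gripper_width: 0.0004
grip_force: 0.0
```

```bash
python3 -c "
from rig import bot, viewer, job_done
print(job_done())"
```

```text
the job is handed in; nothing more can be done
None
```

I laid the block on the bed and clamped it against the end stop with four full strokes; the pictures put the spring squeeze at about 6.7 mm, the handle is up, and the job was handed in at about 17 s without a verdict shown.

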